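Report the uncapped canister

ROBOT

A 6-joint arm with a two-finger parallel gripper is mounted at the origin on the work surface. World frame = base frame: x ahead of the robot, y to its left, z up, the work surface at z = 0. Lengths are in m, angles in rad, forces in N, time in s.
With the tool pointing down it reaches from about 0.25 to 0.725 m from the base axis. Payload 9.7 kg.
Tool frame: the origin (TCP) lies at the very end of the fingers, on their centre line; the grasp point (between the pads) lies 19 mm behind it; y points along the fingers, x is the direction in which the jaws open and shut, and the axes are right-handed (so a half turn about y gives the same grasp; the last joint's range is limited). The gripper opens to 85 mm and grips with 20 to 120 N. Pads are 22 mm wide; open, the fingers measure 114 mm over their backs; the gripper's body (76 mm by 85 mm) begins 54 mm behind the grasp point. The pads swing forward as they close: fully open they stand 13 mm farther back than shut.
Start: joints at [-1.103, 0.087, 0.176, 1.66, 0, 1.571], TCP at [0.248, -0.491, 0.231] pointing down, gripper open.
Joint ranges: [-3.13, 3.13], [-0.85, 1.81], [-1.15, 1.24], [-2.2, 2.28], [-1.44, 1.52], [-3.14, 3.14]. Speed limits (rad/s): [2.22, 2.22, 2.57, 3.14, 3.14, 3.14].

INTERFACE

Orientations are given as a rotation vector (axis times angle).
In Python, from cell import ctrl gives the robot as it stands.
- The arm moves only by the shell command python3 -m handwheel 'ROWS' [FORCE]. ROWS is JSON, a list of rows, each an object with "dp": the shift along the tool's x, y, z as a fraction of full scale, a list of three; "yaw": the turn about the tool's y as a fraction of full scale; "hand": the opening, from -1 (shut) to 1 (fully open). A call has 1 to 5 rows; each row is the pose to reach, as a shift and turn from the pose measured when the call began, along the tool's axes at that moment; what a row does not reach only later rows make up. Full scale, the value 1, is 0.2 m for a shift and 90 degrees for a turn. A row lasts 1/8 s, in which the tool goes at most 62.5 mm and 10.7 degrees, less where a joint would pass 70% of its speed; a pose out of reach is approached as far as the arm can. A call with a number of a shift or a turn outside -1 to 1 is refused whole. A call with a gripper value outside its range is refused whole. The fingers move at their own pace and stop on an object; FORCE is the grip in N (left out, the last holds). Time passes only in rows, so rows that repeat a pose let the fingers close. It gives the time, the measured TCP pose, the force and the opening at its end, in the units of the state.
- ctrl.observe(): the state, without advancing time (a new reading comes with each control period).
- ctrl.grab_frame(name): name is "side" or "top" or "wrist"; returns a dict with "pixels" (420x560x3 uint8, blue, green, red), "mtx" (3x3 intrinsics, pixels), "R" (3x3) and "t" (3): a world point X has camera coordinates R X + t. Camera axes: x right, y down, z forward; pixel columns grow to the right and rows downward; lengths in m; the calibration is good to about 2 mm. A picture is of the moment at which its call begins. There is no depth.
- ctrl.sign_off(): hands the job in, once; it reports no verdict.
Trained networks look in a picture, given as the dict that the camera call returned (one of the last four; its "shot" number tells which), for a name from the list of things; names that differ only in an ending like _2 or _b are one class to them, and where a whole thing is asked for, a point or a joint stands for the part that bears it (a point fixed in the world has none). Each returns a list of dicts, best first, with "score" (0 to 1); they miss things now and then, are a little off and sometimes report something else, mostly with a low value. They report only what shows in the picture. A call takes as long as a camera call. They do not tell look-alikes from the thing itself.
- ctrl.cut_out(picture, name): "region" (420x560 bool, what is visible of it) and "box" ([left, top, width, height] in pixels, round what is visible of it).
- ctrl.spot_point(picture, name): "location" ([column, row] in pixels: a listed point, or the origin of a listed thing).
The state is a dict: "t": time; "joint_pos": joint angles; "joint_vel": joint speeds; "joint_efforts": joint torques, N m; "tcp_pos": TCP position; "tool_rot": TCP orientation; "contact_force": force on the tool from outside, world axes, zero at the start; "ft_torque": the same for the moment, N m; "grip_width": finger opening in m.
Only numpy, scipy, OpenCV 4.12 (cv2) and the standard library are available. Lean on these libraries where they do the work, as an engineer would, in place of code of your own. Each camera call takes 0.05 s, during which the arm holds its last target.

TASK

Press the call button on the table all the way down and let it come up again, to fetch a colleague. Then show what is wrong without touching it: hold the fingertips still just above the middle of the loose screw cap, about 3 cm clear of it, for two seconds, then do the same above the open neck of the one canister that has lost its cap, and finish there, still pointing at it. Touch none of the canisters, the cap, the tape roll or the carton, and leave them all where they are.

Things in the scene. Friction and masses are not known exactly. Their poses are not given: they have to be found in the camera images.
- call (a joint): Travel of the call button's plunger in m: 0 = up, 0.006 = fully down. It is sprung; about 5 N holds it fully down and it rises when let go.
- call_top (a point): Centre of the top face of the call button's plunger: a round black plunger 40 mm in diameter facing up, 22 mm above the table when up, in a low round grey housing (56 mm diameter, 12 mm tall) fixed to the table in the row nearest the robot. Press straight down.
- cap_top (a point): Centre of the top face of the loose screw cap, 22 mm above the table: z up.
- loose_cap: The loose screw cap, lying top up on the table in the row nearest the robot: a ribbed white disc 48 mm in diameter, 22 mm tall, 20 g. Origin: centre of its underside. Not to be touched.
- open_neck (a point): Centre of the mouth of the open neck, 165 mm above the table: an upright white tube 40 mm outside, 34 mm inside, hollow and dark within, z up. At x = -28 mm, y = 0 in the open canister's frame.
- open_can: The open canister: a white plastic 1-litre canister, body 105 x 70 x 125 mm (x, y, z), with an open neck (no cap) at x = -28 mm, rim 165 mm up. A carrying handle arches over the top at x = +10 to +44 mm, its top 164 mm up. Loose on the table, 0.6 kg give or take; yaw may be anything, and which of the three canisters stands where changes. Origin: centre of its underside, z up. Not to be touched.
- closed_can_a: A capped canister: a white plastic 1-litre canister, body 105 x 70 x 125 mm (x, y, z), with a ribbed screw cap 48 mm in diameter at x = -28 mm, its top 169 mm up. A carrying handle arches over the top at x = +10 to +44 mm, its top 164 mm up. Loose on the table, 0.6 kg give or take; yaw may be anything, and which of the three canisters stands where changes. Origin: centre of its underside, z up. Not to be touched.
- closed_can_b: The other capped canister: a white plastic 1-litre canister, body 105 x 70 x 125 mm (x, y, z), with a ribbed screw cap 48 mm in diameter at x = -28 mm, its top 169 mm up. A carrying handle arches over the top at x = +10 to +44 mm, its top 164 mm up. Loose on the table, 0.6 kg give or take; yaw may be anything, and which of the three canisters stands where changes. Origin: centre of its underside, z up. Not to be touched.
- tape_roll: A roll of brown packing tape lying flat in the row nearest the robot: 100 mm outside diameter, 76 mm hole, 48 mm tall. Origin: centre of its underside. Bystander.
- carton: A small closed cardboard carton, 120 x 90 x 70 mm, to the robot's right. Origin: centre of its underside. Bystander.
Not all that is in view belongs to the job. Several things look just like the part that bears call: the one meant starts nearest to the robot's base.

How it is judged:
By the outcome, as a careful person would: the job done as asked, in the order asked, and still so for the second after the job is handed in, with the robot touching nothing.
It also fails if it takes over 61 s, if anything falls off the work surface, if the arm or the gripper's body presses on something with over 40 N, if the wrist force passes 120 N, or if a joint passes its speed limit or range.

## Working session

There is one attempt and no reset: what is moved stays moved. The work goes in short steps, Python scripts to look and compute and a shell command to move; the robot and the scene stay as the last step left them, time stands still between calls to the robot, and variables do not carry over. Pictures are saved under pics/ and viewed, and the job is handed in when it is done.

```bash
mkdir -p pics; ls; cat > h.py <<'E'
import numpy as np, cv2
from scipy.spatial.transform import Rotation as Ro
from cell import ctrl
def ray(f,uv,z):
    K,R,t=map(np.array,(f["mtx"],f["R"],f["t"]))
    d=R.T@np.linalg.solve(K,[uv[0],uv[1],1.]); c=-R.T@t
    return c+d*(z-c[2])/d[2]
def proj(f,X):
    p=f["mtx"]@(np.array(f["R"])@np.array(X)+f["t"]); return p[:2]/p[2]
def need(target):
    s=ctrl.observe(); R=Ro.from_rotvec(s["tool_rot"]).as_matrix()
    return R.T@(np.array(target)-s["tcp_pos"])/0.2
E
python3 - <<'E'
from h import *
s=ctrl.observe(); print(s["t"],s["tcp_pos"],s["grip_width"]); print(Ro.from_rotvec(s["tool_rot"]).as_matrix().round(3))
for n in("top","side"):
    f=ctrl.grab_frame(n); cv2.imwrite(f"pics/{n}0.png",f["pixels"])
    for nm,z in(("call_top",.022),("cap_top",.022),("open_neck",.165),("tape_roll",0),("carton",0),("open_can",0)):
        for d in ctrl.spot_point(f,nm): print(n,nm,round(d["score"],2),np.round(d["location"],1),ray(f,d["location"],z).round(3))
E
```

```text
pics
0.0 [ 0.24789349 -0.49070431  0.23056617] 0.08524788306305008
[[ 0.451 -0.001  0.893]
 [-0.893  0.001  0.451]
 [-0.001 -1.     0.   ]]
top call_top 0.8 [183.1 149.9] [0.774 0.101 0.022]
top call_top 0.52 [224.8 286.7] [ 0.451 -0.007  0.022]
top cap_top 0.82 [328.5 294. ] [ 0.436 -0.24   0.022]
top open_neck 0.61 [100.8 210.7] [0.598 0.234 0.165]
top tape_roll 0.91 [133.3 289. ] [0.446 0.206 0.   ]
top carton 0.6 [413.3 252.5] [ 0.532 -0.442  0.   ]
top carton 0.21 [ 98.9 212.4] [0.626 0.299 0.   ]
top open_can 0.79 [136.6 214.1] [0.622 0.209 0.   ]
side call_top 0.72 [325.6 276.4] [ 0.458 -0.01   0.022]
side call_top 0.71 [190.6 284.5] [0.781 0.094 0.022]
side call_top 0.54 [232.6 337.7] [0.62  0.235 0.022]
side cap_top 0.76 [344. 225.] [ 0.441 -0.265  0.022]
side open_neck 0.69 [240.4 283.5] [0.596 0.223 0.165]
side tape_roll 0.76 [310.9 347.8] [ 0.456  0.205 -0.   ]
side open_can 0.47 [322.7 199. ] [ 0.536 -0.454  0.   ]
```

View pics/top0.png

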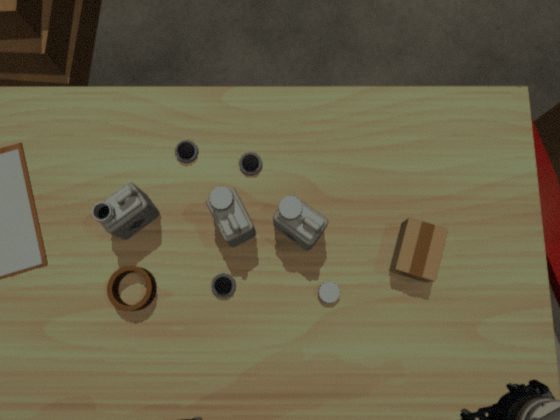

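View pics/side0.png

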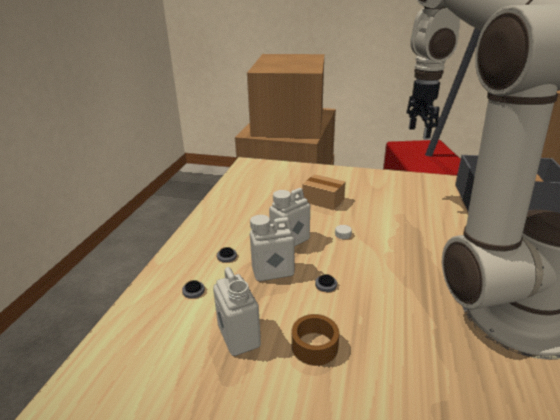

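The top view shows three button look-alikes at about (186,151), (251,163) and (224,286). The last is nearest the robot's base (x≈0.45, in the near row), so it fits "call". The white cap is at (329,293). The canister with the dark open neck is at (103,211); the other two, necks at (221,199) and (290,208), are capped. I'll confirm with one enlarged crop and refine the positions.

```bash
python3 - <<'E'
from h import *
from scipy.optimize import least_squares
fs={n:ctrl.grab_frame(n) for n in("top","side")}
p=fs["top"]["pixels"]
tiles=[cv2.resize(p[y-35:y+35,x-35:x+35],(260,260),interpolation=cv2.INTER_CUBIC) for x,y in((224,286),(329,293),(110,212))]
q=fs["side"]["pixels"]
tiles2=[cv2.resize(q[y-35:y+35,x-35:x+35],(260,260),interpolation=cv2.INTER_CUBIC) for x,y in((326,280),(344,230),(238,290))]
cv2.imwrite("pics/crop.png",np.vstack([np.hstack(tiles),np.hstack(tiles2)]))
for nm in("call_top","cap_top","open_neck"):
  for n,f in fs.items():
    for d in ctrl.cut_out(f,nm)[:4]:
        r=d["region"]; v,u=np.nonzero(r); print(nm,n,round(d["score"],2),d["box"],u.mean().round(1),v.mean().round(1))
# predicted centres
for nm,X in(("call",[.455,-.008,.022]),("cap",[.438,-.25,.022]),("neck",[.597,.23,.165])):
  for n,f in fs.items(): print(nm,n,proj(f,X).round(1))
for n,f in fs.items(): print(n,(-np.array(f["R"]).T@f["t"]).round(3))
E
```

```text
call_top top 0.72 [241.7, 155.7, 17.6, 15.9] 250.1 162.6
call_top top 0.69 [179.5, 141.4, 18.9, 18.1] 186.3 150.1
call_top top 0.64 [218.7, 276.0, 11.0, 18.0] 222.7 285.0
call_top side 0.7 [183.7, 278.9, 16.1, 13.0] 192.4 285.7
call_top side 0.58 [216.3, 248.0, 15.9, 7.9] 226.3 251.9
call_top side 0.57 [318.3, 273.6, 15.9, 13.0] 325.6 280.0
cap_top top 0.92 [315.4, 281.9, 25.7, 24.9] 328.5 292.3
cap_top top 0.35 [214.9, 276.2, 17.0, 18.5] 223.0 285.3
cap_top side 0.65 [301.4, 174.8, 47.2, 35.2] 323.8 191.3
cap_top side 0.51 [334.6, 222.5, 14.7, 18.6] 343.1 231.3
open_neck top 0.58 [90.9, 185.0, 69.6, 53.5] 125.5 211.8
open_neck top 0.42 [106.6, 265.1, 49.7, 42.0] 131.0 288.5
open_neck side 0.8 [214.8, 269.3, 48.0, 83.1] 236.5 313.7
call top [225.5 285.1]
call side [326.7 277.2]
cap top [332.8 293. ]
cap side [344.5 227.6]
neck top [102.7 211.4]
neck side [238.9 285.8]
top [ 0.41  -0.133  1.158]
side [0.355 0.82  0.701]
```

View pics/crop.png

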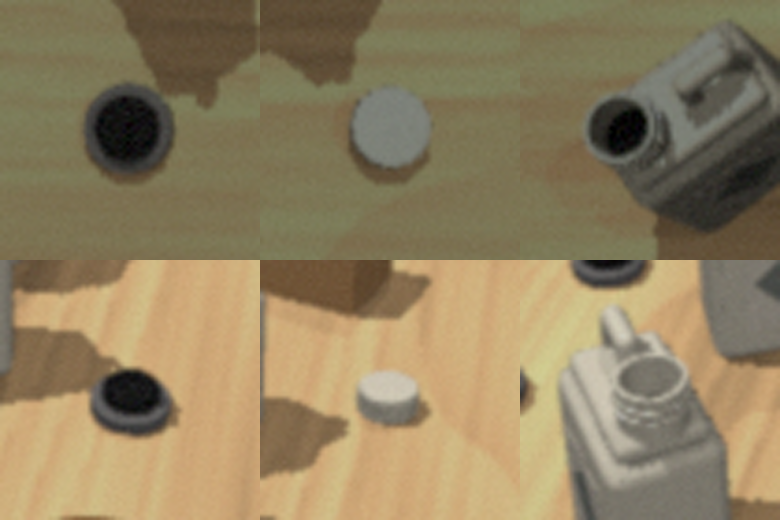

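The crop confirms the call button's black plunger in its grey housing, the loose cap, and the open, hollow neck. Next I triangulate the three centres, read from the crop.

```bash
python3 - <<'E'
from h import *
from scipy.optimize import least_squares
fs={n:ctrl.grab_frame(n) for n in("top","side")}
for nm,a,b,z in(("call",(222.8,285.1),(325.9,280.4),.022),("cap",(328.6,291.8),(343.1,227.7),.022),("neck",(101.3,211.1),(237.6,286.9),.165)):
  A,B=ray(fs["top"],a,z),ray(fs["side"],b,z)
  r=least_squares(lambda x:np.r_[proj(fs["top"],[*x,z])-a,proj(fs["side"],[*x,z])-b],A[:2])
  print(nm,A.round(4),B.round(4),r.x.round(4),r.fun.round(1),"tool units:",need([*r.x,z]).round(3))
print(ctrl.observe()["t"])
E
```

```text
call [ 0.4549 -0.002   0.022 ] [0.4551 0.005  0.022 ] [ 4.552e-01 -2.000e-04] [-0.8 -0.1  0.3 -1.3] tool units: [-1.723  1.046  2.031]
cap [ 0.4406 -0.2407  0.022 ] [ 0.442  -0.2488  0.022 ] [ 0.441  -0.2418] [ 0.5 -0.2  0.1  1.3] tool units: [-0.677  1.046  1.423]
neck [0.5976 0.2329 0.165 ] [0.5984 0.2337 0.165 ] [0.598  0.2333] [-0.2 -0.2  0.2 -0.1] tool units: [-2.443  0.331  3.195]
1.2
```

Call 1: head towards the button at the present height, shutting the gripper.

```bash
python3 -m handwheel '[{"dp":[-0.12,0,0.14],"yaw":0,"hand":-1},{"dp":[-0.24,0,0.28],"yaw":0,"hand":-1},{"dp":[-0.36,0,0.42],"yaw":0,"hand":-1},{"dp":[-0.48,0,0.56],"yaw":0,"hand":-1},{"dp":[-0.6,0,0.7],"yaw":0,"hand":-1}]' 40
python3 - <<'E'
from h import *
s=ctrl.observe();print(s["joint_pos"],need([.4552,-.0002,.06]).round(3))
E
```

```text
t: 1.82
tcp_pos: [0.3192, -0.3196, 0.2314]
tool_rot: [-1.395, 0.858, -0.859]
contact_force: [0.9, 0.3, 1.0]
grip_width: -0.0001
[-7.86069754e-01 -1.47025217e-01 -5.21424472e-02  1.66532207e+00
  3.67402941e-05  1.88790804e+00] [-1.119  0.857  1.327]
```

```bash
python3 -m handwheel '[{"dp":[-0.12,0,0.14],"yaw":-0.1,"hand":-1},{"dp":[-0.24,0,0.28],"yaw":-0.2,"hand":-1},{"dp":[-0.36,0,0.42],"yaw":-0.3,"hand":-1},{"dp":[-0.48,0,0.56],"yaw":-0.4,"hand":-1},{"dp":[-0.6,0,0.7],"yaw":-0.5,"hand":-1}]'
python3 - <<'E'
from h import *
s=ctrl.observe();print(s["joint_pos"],need([.4552,-.0002,.06]).round(3))
E
```

```text
t: 2.45
tcp_pos: [0.3903, -0.1482, 0.2315]
tool_rot: [-1.557, 0.245, -0.246]
contact_force: [-0.5, -0.1, 0.1]
grip_width: 0.0003
[-3.62823264e-01 -2.27511724e-01 -1.20069659e-01  1.67741588e+00
 -1.26389189e-04  1.52067209e+00] [0.08  0.857 0.804]
```

```bash
python3 -m handwheel '[{"dp":[0.02,0,0.2],"yaw":0,"hand":-1},{"dp":[0.04,0,0.4],"yaw":0,"hand":-1},{"dp":[0.06,0.1,0.6],"yaw":0,"hand":-1},{"dp":[0.08,0.3,0.8],"yaw":0,"hand":-1},{"dp":[0.08,0.6,0.8],"yaw":0,"hand":-1}]'
python3 - <<'E'
from h import *
s=ctrl.observe();print(s["joint_pos"],need([.4552,-.0002,.022]).round(3))
for n in ("top","side","wrist"):
  f=ctrl.grab_frame(n);p=f["pixels"];cv2.imwrite(f"pics/{n}1.png",p)
print(proj(f,[.4552,-.0002,.022]), proj(f,s["tcp_pos"]),ctrl.spot_point(f,"call_top"))
for d in ctrl.spot_point(f,"call_top"): print(d["score"],ray(f,d["location"],.022).round(4))
E
```

```text
t: 3.08
tcp_pos: [0.4565, 0.0011, 0.1114]
tool_rot: [-1.557, 0.24, -0.246]
contact_force: [0.4, -0.5, -0.9]
grip_width: -0.0004
[ 2.51246591e-03 -1.53354915e-01 -2.89231126e-01  1.43071915e+00
 -1.07360403e-04  1.88284361e+00] [-0.006  0.447 -0.009]
[283.27332471 216.61613817] [286.30924392 267.77912389] [{'location': [284.6, 219.4], 'score': 0.58}]
0.58 [ 0.4555 -0.0027  0.022 ]
```

View pics/wrist1.png

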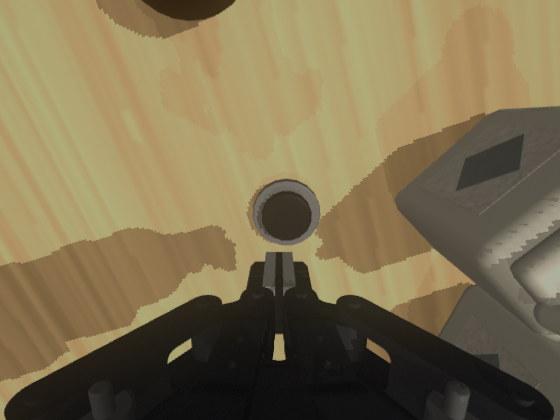

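View pics/side1.png

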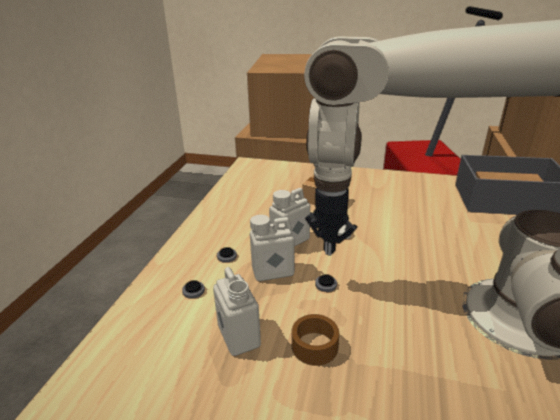

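The wrist view shows the plunger at (287,214), within 4 px of my estimate, and the canister is clear on the right. Now I descend to just above the plunger and press in small steps, watching the force.

```bash
python3 -m handwheel '[{"dp":[-0.006,0.15,-0.009],"yaw":0,"hand":-1},{"dp":[-0.006,0.3,-0.009],"yaw":0,"hand":-1},{"dp":[-0.006,0.38,-0.009],"yaw":0,"hand":-1},{"dp":[-0.006,0.43,-0.009],"yaw":0,"hand":-1},{"dp":[-0.006,0.43,-0.009],"yaw":0,"hand":-1}]'
python3 - <<'E'
from h import *
s=ctrl.observe();print(need([.4552,-.0005,.016]).round(3))
E
```

```text
t: 3.95
tcp_pos: [0.4547, -0.0028, 0.0286]
tool_rot: [-1.557, 0.243, -0.249]
contact_force: [0.4, -0.6, -0.0]
grip_width: -0.0
[-0.001  0.063  0.012]
```

```bash
python3 -m handwheel '[{"dp":[0,0.02,0.01],"yaw":0,"hand":-1},{"dp":[0,0.04,0.01],"yaw":0,"hand":-1},{"dp":[0,0.055,0.01],"yaw":0,"hand":-1},{"dp":[0,0.06,0.01],"yaw":0,"hand":-1},{"dp":[0,0.065,0.01],"yaw":0,"hand":-1}]'
python3 - <<'E'
from h import *
s=ctrl.observe();print(s["contact_force"],need([.4552,-.0005,.016]).round(3))
E
```

```text
t: 4.58
tcp_pos: [0.4559, -0.0007, 0.0161]
tool_rot: [-1.556, 0.242, -0.25]
contact_force: [2.7, 0.5, 5.5]
grip_width: 0.0001
[2.72140266 0.47678103 5.46947013] [-0.004  0.    -0.   ]
```

The force is 5.5 N at 16 mm, so the plunger is about at its bottom. I press slightly further to be sure it hits the stop.

```bash
python3 -m handwheel '[{"dp":[0,0.005,0],"yaw":0,"hand":-1},{"dp":[0,0.01,0],"yaw":0,"hand":-1},{"dp":[0,0.01,0],"yaw":0,"hand":-1}]'
```

```text
t: 4.95
tcp_pos: [0.4561, -0.0008, 0.0158]
tool_rot: [-1.556, 0.241, -0.251]
contact_force: [-5.5, 1.8, 18.9]
grip_width: -0.0001
```

The plunger is on its stop: 18.9 N and no further travel. Now I lift straight up and check that it rises.

```bash
python3 -m handwheel '[{"dp":[0,-0.05,0],"yaw":0,"hand":-1},{"dp":[0,-0.2,0],"yaw":0,"hand":-1},{"dp":[0,-0.45,0],"yaw":0,"hand":-1},{"dp":[0,-0.75,0],"yaw":0,"hand":-1},{"dp":[0,-1,0],"yaw":0,"hand":-1}]'
python3 - <<'E'
from h import *
f=ctrl.grab_frame("wrist");g=ctrl.grab_frame("side");q=g["pixels"]
cv2.imwrite("pics/lift.png",np.hstack([f["pixels"][100:380,140:420],cv2.resize(q[245:315,291:361],(280,280),interpolation=cv2.INTER_CUBIC)]))
s=ctrl.observe();print(s["tcp_pos"],s["joint_pos"],need([.441,-.2418,.052]).round(3))
E
```

```text
t: 5.58
tcp_pos: [0.4543, -0.0008, 0.2177]
tool_rot: [-1.556, 0.241, -0.251]
contact_force: [1.5, -0.4, 0.6]
grip_width: -0.0003
[ 0.45607812 -0.00083928  0.22096311] [-1.56821636e-03 -1.52763590e-01 -7.74730070e-02  1.63352958e+00
 -4.35249912e-04  1.88273561e+00] [ 0.29   0.844 -1.172]
```

View pics/lift.png

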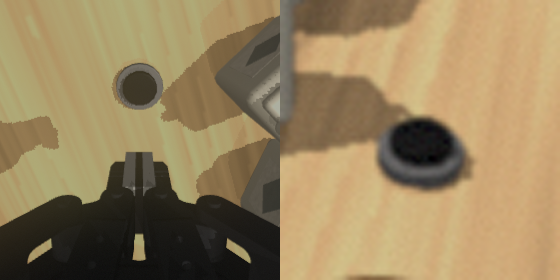

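The plunger is up again in both views. Next, across to the cap at this height.

```bash
python3 -m handwheel '[{"dp":[0.05,0,-0.2],"yaw":0,"hand":-1},{"dp":[0.1,0,-0.4],"yaw":0,"hand":-1},{"dp":[0.15,0,-0.6],"yaw":0,"hand":-1},{"dp":[0.2,0,-0.8],"yaw":0,"hand":-1},{"dp":[0.25,0,-1],"yaw":0,"hand":-1}]'
python3 - <<'E'
from h import *
f=ctrl.grab_frame("wrist");cv2.imwrite("pics/w2.png",f["pixels"])
print(proj(f,[.441,-.2418,.022]).round(1))
for d in ctrl.spot_point(f,"cap_top"): print(d["score"],d["location"],ray(f,d["location"],.022).round(4))
s=ctrl.observe();print(need([.441,-.2418,.052]).round(3))
E
```

```text
t: 6.3
tcp_pos: [0.4411, -0.2077, 0.22]
tool_rot: [-1.555, 0.238, -0.254]
contact_force: [0.6, 0.0, 0.7]
grip_width: 0.0001
[284.7 215.6]
0.96 [284.8, 215.4] [ 0.4412 -0.2416  0.022 ]
[ 0.043  0.838 -0.157]
```

View pics/w2.png

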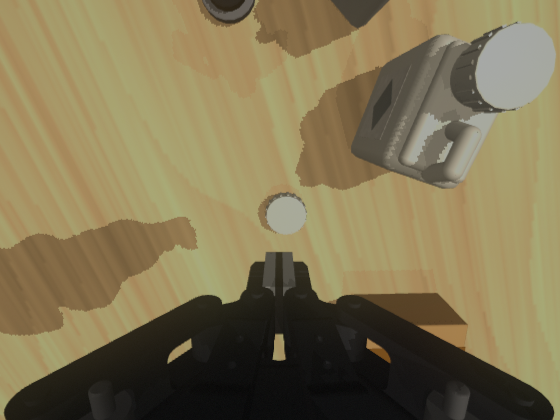

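The cap's top is centred at (286,215), matching my estimate within 1–2 px. I centre over it, then descend to z = 0.052.

```bash
python3 -m handwheel '[{"dp":[0.043,0.1,-0.157],"yaw":0,"hand":-1},{"dp":[0.043,0.35,-0.157],"yaw":0,"hand":-1},{"dp":[0.043,0.6,-0.157],"yaw":0,"hand":-1},{"dp":[0.043,0.78,-0.157],"yaw":0,"hand":-1},{"dp":[0.043,0.83,-0.157],"yaw":0,"hand":-1}]'
python3 - <<'E'
from h import *
f=ctrl.grab_frame("wrist");g=ctrl.grab_frame("side");q=g["pixels"]
cv2.imwrite("pics/cap2.png",np.hstack([f["pixels"][100:380,140:420],cv2.resize(q[185:255,309:379],(280,280),interpolation=cv2.INTER_CUBIC)]))
s=ctrl.observe();print(s["tcp_pos"],need([.441,-.2418,.052]).round(3))
for d in ctrl.spot_point(f,"cap_top"): print(d["score"],d["location"],ray(f,d["location"],.022).round(4))
E
```

```text
t: 7.02
tcp_pos: [0.4393, -0.2406, 0.0508]
tool_rot: [-1.554, 0.244, -0.252]
contact_force: [0.2, -0.8, -0.4]
grip_width: -0.0005
[ 0.44045177 -0.2412728   0.05295606] [ 0.003  0.005 -0.002]
0.64 [282.1, 244.2] [ 0.4427 -0.2404  0.022 ]
```

View pics/cap2.png

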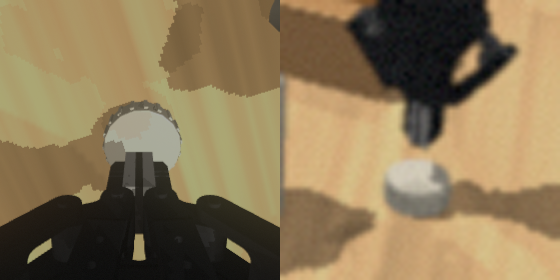

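The fingertips are over the cap's middle and about 3 cm clear of it in both views. I hold still: camera calls keep the last target, so there is no re-targeting jitter.

```bash
python3 - <<'E'
from h import *
P=[];t0=ctrl.observe()["t"]
while ctrl.observe()["t"]-t0<2.6:
    ctrl.grab_frame("wrist"); P.append(ctrl.observe()["tcp_pos"])
P=np.array(P);print(t0,ctrl.observe()["t"],P.mean(0).round(4),P.std(0).round(4),np.abs(ctrl.observe()["joint_vel"]).max())
print(need([.441,-.2418,.052]).round(3))
E
```

```text
7.175 9.775 [ 0.4411 -0.2419  0.0537] [0.0002 0.0001 0.0005] 0.0012615164096230823
[0.    0.008 0.   ]
```

Held for 2.6 s, 31.7 mm above the cap, still to within 0.5 mm. Now up and across towards the open neck.

```bash
python3 -m handwheel '[{"dp":[0,-0.2,0],"yaw":0,"hand":-1},{"dp":[0,-0.45,0],"yaw":0,"hand":-1},{"dp":[0,-0.7,0],"yaw":0,"hand":-1},{"dp":[0,-0.95,0],"yaw":0,"hand":-1},{"dp":[0,-1,0],"yaw":0,"hand":-1}]'
python3 - <<'E'
from h import *
print(need([.598,.2333,.195]).round(3), Ro.from_rotvec(ctrl.observe()["tool_rot"]).as_matrix().round(2))
E
```

```text
t: 10.4
tcp_pos: [0.4398, -0.2422, 0.2571]
tool_rot: [-1.557, 0.237, -0.26]
contact_force: [0.9, 0.0, 0.2]
grip_width: 0.0002
[0.006 0.315 2.505] [[ 0.95  0.01  0.31]
 [-0.31 -0.    0.95]
 [ 0.01 -1.    0.  ]]
```

```bash
python3 -m handwheel '[{"dp":[0,0,0.2],"yaw":0,"hand":-1},{"dp":[0,0,0.4],"yaw":0,"hand":-1},{"dp":[0,0,0.6],"yaw":0,"hand":-1},{"dp":[0,0,0.8],"yaw":0,"hand":-1},{"dp":[0,0,1],"yaw":0,"hand":-1}]'
```

```text
t: 11.02
tcp_pos: [0.5022, -0.0509, 0.2565]
tool_rot: [-1.557, 0.238, -0.259]
contact_force: [1.1, -0.1, 0.7]
grip_width: -0.0001
```

```bash
python3 -m handwheel '[{"dp":[0,0,0.2],"yaw":0,"hand":-1},{"dp":[0,0,0.4],"yaw":0,"hand":-1},{"dp":[0,0,0.6],"yaw":0,"hand":-1},{"dp":[0,0,0.8],"yaw":0,"hand":-1},{"dp":[0,0,1],"yaw":0,"hand":-1}]'
python3 - <<'E'
from h import *
f=ctrl.grab_frame("wrist");cv2.imwrite("pics/w3.png",f["pixels"])
print(proj(f,[.598,.2333,.165]).round(1))
for d in ctrl.spot_point(f,"open_neck"): print(d["score"],d["location"],ray(f,d["location"],.165).round(4))
s=ctrl.observe();print(s["joint_pos"],need([.598,.2333,.195]).round(3))
E
```

```text
t: 11.65
tcp_pos: [0.5646, 0.1405, 0.2557]
tool_rot: [-1.558, 0.239, -0.259]
contact_force: [0.6, 0.2, 0.8]
grip_width: 0.0001
[279.3  84.3]
0.63 [281.4, 82.6] [0.5998 0.2339 0.165 ]
[ 0.24918657  0.16700835  0.31017663  1.70384871 -0.00525802  2.13380939] [0.013 0.299 0.484]
```

View pics/w3.png

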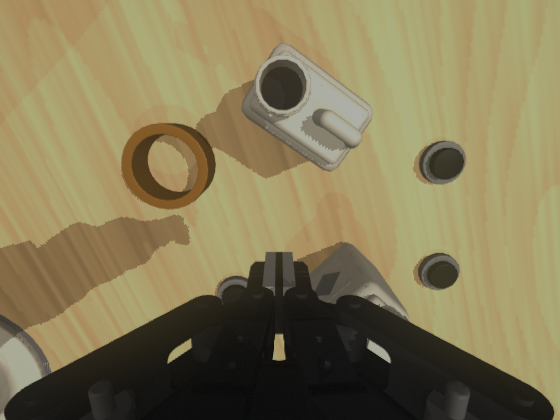

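The open neck's rim is centred near (282,82), about 2 px from my estimate. I move over it and descend to z ≈ 0.196.

```bash
python3 -m handwheel '[{"dp":[0.016,0,0.24],"yaw":0,"hand":-1},{"dp":[0.016,0,0.4],"yaw":0,"hand":-1},{"dp":[0.016,0.1,0.487],"yaw":0,"hand":-1},{"dp":[0.016,0.24,0.487],"yaw":0,"hand":-1},{"dp":[0.016,0.29,0.487],"yaw":0,"hand":-1}]'
python3 - <<'E'
from h import *
f=ctrl.grab_frame("wrist");g=ctrl.grab_frame("side");q=g["pixels"]
cv2.imwrite("pics/neck2.png",np.hstack([f["pixels"][100:380,140:420],cv2.resize(q[235:305,203:273],(280,280),interpolation=cv2.INTER_CUBIC)]))
ps=[]
for i in range(6):
    ctrl.grab_frame("top"); s=ctrl.observe(); ps.append(s["tcp_pos"])
print(np.mean(ps,0).round(4),need([.5985,.2335,.195]).round(3))
E
```

```text
t: 12.38
tcp_pos: [0.5977, 0.2328, 0.1935]
tool_rot: [-1.56, 0.24, -0.253]
contact_force: [-0.4, 0.0, 0.8]
grip_width: 0.0001
[0.5988 0.2333 0.1977] [-0.002  0.015 -0.001]
```

View pics/neck2.png

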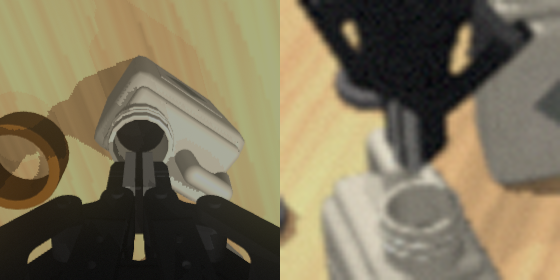

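```bash
python3 - <<'E'
from h import *
g=ctrl.grab_frame("side"); q=g["pixels"]
for z in(.165,.1977): print(proj(g,[.5988,.2333,z]).round(1))
im=cv2.resize(q[245:305,208:268],(600,600),interpolation=cv2.INTER_CUBIC)
for z in(.165,.1977):
  p=((proj(g,[.5988,.2333,z])-[208,245]+.5)*10).astype(int); cv2.circle(im,tuple(map(int,p)),5,(0,0,255),-1)
cv2.imwrite("pics/neck3.png",im)
E
```

```text
[237.4 286.7]
[236.2 273.5]
```

View pics/neck3.png

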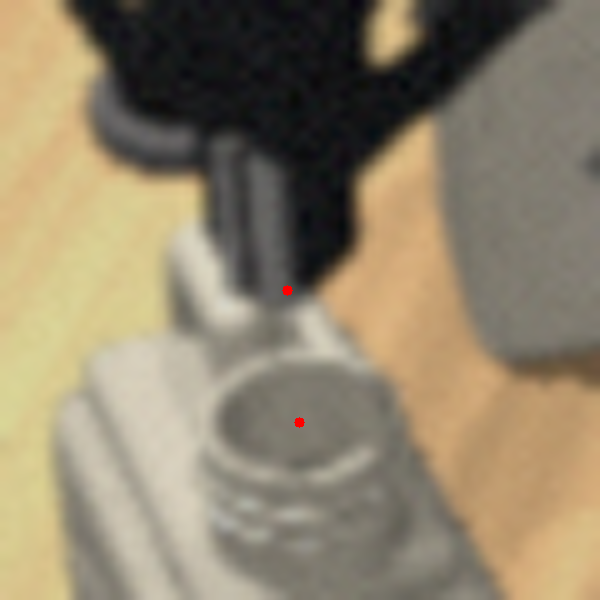

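The side view agrees: the projected tip lands at the fingertips (288,290 in the crop), directly above the rim's centre (299,422). I hold here.

```bash
python3 - <<'E'
from h import *
P=[];t0=ctrl.observe()["t"]
while ctrl.observe()["t"]-t0<3:
    f=ctrl.grab_frame("top"); P.append(ctrl.observe()["tcp_pos"])
P=np.array(P);s=ctrl.observe();print(t0,s["t"],P.mean(0).round(4),P.std(0).round(4),s["contact_force"],np.abs(s["joint_vel"]).max())
cv2.imwrite("pics/topend.png",f["pixels"])
E
```

```text
12.825 15.825 [0.5987 0.2337 0.1969] [0.     0.     0.0001] [ 0.08538894  0.69037365 -0.24157736] 0.0012481468632665966
```

View pics/topend.png

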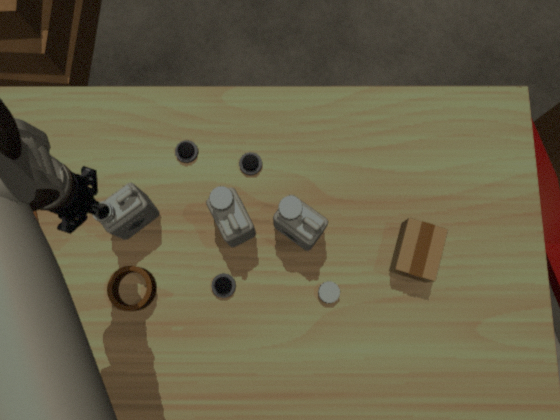

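The final top view shows nothing has moved: canisters, cap (329,293), tape roll (132,289) and carton (420,250) are where they began, and the fingertips are over the open neck at (103,211). Handing in.

```bash
python3 -c "
from cell import ctrl
print(ctrl.sign_off())"
```

```text
the job is handed in; nothing more can be done
None
```

The job is handed in at about 16 s of the 61 s allowed.

- **Call button:** I pressed the one nearest the base down onto its stop. The force rose from 5.5 N to 18.9 N with no further travel. After I let go, it was up again in the wrist and side views.
- **Loose cap:** the fingertips stayed still above its middle for 2.6 s, about 32 mm clear.
- **Open neck:** the fingertips stayed still above its middle for 3 s, about 32 mm clear, and that is where the arm finished.

In the last top view the canisters, cap, tape roll and carton had not moved, and the contact force was within the sensor's noise. No check failed. The camera views differed by up to about 8 mm across the table on the button and cap; the wrist camera settled both before I went down.

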